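# Show the requested microfilm box to the registration camera

## Task

The microfilm box with the red band has been requested: lift it out of the desk rack and hold it up in front of the registration camera with its label facing the lens, so that the label sits in the middle of the picture, the right way up, square to the tilted lens and about 15 cm from it. Leave the other boxes standing in their bays and everything else on the desk where it is, and do not touch the camera or its stand. Finish while still holding the box there in the air, at rest; do not put it down or let go.

Things in the scene. Friction and masses are not known exactly. Their poses are not given: they have to be found in the camera images.
- box_red: wanted microfilm box: rigid grey carton 102 (x) x 41 (y) x 102 (z) mm, 0.15 to 0.31 kg, red band 34 mm wide over its lid; white label with red head and bar code on its -x end. Origin: centre of underside, z up. Stands upright in a bay of the rack, label to the rack's open front. Grip it from above across its 41 mm width (its y), by the top 35 mm, which stands clear above the rack's dividers
- box_red_label (a point): centre of the red box's label end: 51 mm from the box's origin along its -x axis and 51 mm up; axes as the box's (-x points straight out of the label)
- box_red_center (a point): middle of the red box, 51 mm above its origin; axes as the box's
- box_blue: 35 mm microfilm box like the red one but with a blue band; stands in another bay of the rack; origin and axes as for the red box. To be left standing.
- box_green: 35 mm microfilm box like the red one but with a green band; stands in another bay of the rack; origin and axes as for the red box. To be left standing.
- box_yellow: 35 mm microfilm box like the red one but with a yellow band; stands in another bay of the rack; origin and axes as for the red box. To be left standing.
- rack: fixed putty-grey steel desk rack, 136 (x) x 366 (y) mm, four bays of 90 mm pitch along its y, centred at y = -135, -45, 45 and 135 mm. Deck 4 mm thick (boxes stand on it; their tops are 106 mm above the table), dividers and back 65 mm high, lip 12 mm at the open front, which faces -x. Origin: centre of its underside
- camera_stand: fixed registration camera: black base plate 200 x 170 x 14 mm, column 25 mm thick, 452 mm high, 160 mm behind the plate's front edge (x = +160 mm), and on it a clamp with the tilted camera head (92 mm ring light round the lens). Origin: middle of the plate's front edge, on the table; the camera looks to its -x. Not to be touched
- lens (a point): middle of the camera's lens front. Its -x axis is the line of sight, dipping 0.22 to 0.42 rad below level; y is level, z is the picture's up. It stands about above the middle of the base plate's front edge, 0.26 to 0.35 m above the table; height and tilt differ each time and do not move by themselves
- film_reel: bare film reel lying flat on the table, 94 mm across, 40 mm high; origin: centre of its underside. Bystander
- date_stamp: hand stamp, 55 x 26 mm, 72 mm high, with a wooden handle, on the table; origin: centre of its underside. Bystander
- loupe: black magnifier, 44 mm across, 46 mm high, on the table; origin: centre of its underside. Bystander
- ink_pad: closed steel ink-pad tin, 90 x 60 x 18 mm, on the table; origin: centre of its underside. Bystander
There are look-alikes about, which are no part of the job. What is shaped like the box_red but pink is not meant.

How it is judged:
By the outcome, as a careful person would: the job done as asked, in the order asked, and still so for the second after the job is handed in, while the arm keeps its last pose, push and grip.
It also fails if it takes over 32 s, if anything falls off the work surface, if the arm or the gripper's body presses on something with over 40 N, if the wrist force passes 120 N, or if a joint passes its speed limit or range.

## Robot

A 6-joint arm with a two-finger parallel gripper is mounted at the origin on the work surface. World frame = base frame: x ahead of the robot, y to its left, z up, the work surface at z = 0. Lengths are in mm, angles in rad, forces in N, time in s.
With the tool pointing down it reaches from about 350 to 975 mm from the base axis. Payload 7.1 kg.
Tool frame: the origin (TCP) lies at the very end of the fingers, on their centre line; the grasp point (between the pads) lies manip.grip_depth behind it (manip.grip_depth is the distance from the TCP to the grasp point, in mm); z points along the fingers, y is the line along which they close (so a half turn about z gives the same grasp; the last joint's range is limited). The gripper opens to 88 mm and grips with 3 to 60 N. Pads are 20 mm wide; open, the fingers measure 115 mm over their backs; the gripper's body (75 mm by 178 mm) begins 61 mm behind the grasp point.
Start: joints at [1.328, 0.423, 1.63, -0, 1.089, -0.019], TCP at [138.679, 609.403, 189.475] pointing down, gripper open.
Joint ranges: [-3, 3], [-0.9, 2.11], [0.09, 2.58], [-1.31, 4.45], [0.11, 2.69], [-2.54, 2.54]. Speed limits (rad/s): [2.39, 2.39, 3.01, 3.14, 3.14, 3.14].

## Interface

Orientations are given as a 3x3 rotation matrix whose columns are the frame's x, y, z axes.
In Python, from cell import manip, optics gives the robot as it stands.
- The arm moves only by the tool servo_tool, never from a script. Its argument "rows" is a list that holds one entry, the list of rows, each a list of 6 numbers: the shift along the tool's x, y, z in units of 25 mm (1.0 is 25 mm), then the turn, a rotation vector about the tool's x, y, z in units of 5 degrees (1.0 is 5 degrees). In form: [[[tx, ty, tz, ax, ay, az], ...]]. A call has exactly 8 rows; each row shifts and turns the commanded pose from where the row before left it, along the tool's axes as they then stand; what a row does not reach is not made up. A row lasts 1/12 s, in which the tool goes at most 41.7 mm and 7.16 degrees, less where a joint would pass 70% of its speed; a pose out of reach is approached as far as the arm can. A call is refused whole if a number of a shift passes 1 or a number of a turn 1, either way. A call with a gripper value outside its range is refused whole. "jaw" is the opening, from 0 (shut) to 1 (fully open), set as the call begins (left out, the last holds). The fingers move at their own pace and stop on an object; the grip force is fixed at half the most. Time passes only in rows, so rows that do not move let the fingers close, or fill a call up. It gives the time, the measured TCP pose, the force, the opening and the grip force at its end, in the units of the state.
- manip.get_state(): the state, without advancing time (a new reading comes with each control period).
- optics.camera(name): name is "side" or "top" or "wrist"; returns (picture, depth): 384x512x3 uint8, red, green, blue; 384x512 float32, mm along the optical axis (not along the pixel's ray), 0 where there is no reading.
- optics.camera_model(name): a dict with "mtx" (3x3 intrinsics, pixels), "R" (3x3) and "t" (3): a world point X has camera coordinates R X + t. Camera axes: x right, y down, z forward; pixel columns grow to the right and rows downward; lengths in mm; the calibration is good to about 2 mm. A picture is of the moment at which its call begins: read the wrist's pose just before it. camera_model takes no time and is no camera call; for the wrist camera it gives the pose at the moment of the call.
- manip.job_done(): hands the job in; it is judged then, once.
The state is a dict: "t": time; "qpos": joint angles; "qvel": joint speeds; "effort": joint torques, N m; "eef_pos": TCP position; "orientation": TCP orientation; "ft_force": force on the tool from outside, world axes, zero at the start; "moment": the same for the moment, N m; "grip_width": finger opening in mm; "finger_force": force on a finger pad.
Only numpy, scipy, OpenCV 4.12 (cv2) and the standard library are available. Lean on these libraries where they do the work, as an engineer would, in place of code of your own. Each camera call takes 0.05 s, during which the arm holds its last target. There are 200 camera calls.

## Working session

There is one attempt and no reset: what is moved stays moved. The work goes in short steps, Python scripts to look and compute and a tool call to move; the robot and the scene stay as the last step left them, time stands still between calls to the robot, and variables do not carry over. Pictures are saved under pics/ and viewed, at most 10 in all, crops included, and the job is handed in when it is done.

Besides the shell and the picture viewer there is one more tool, called after "Request:" as name([rows], argument=value, ...), one row to a line, values as JSON. servo_tool: Moves the arm, as the interface text tells. Its arguments: {"type":"object","properties":{"rows":{"type":"array"},"jaw":{"type":"number"}},"required":["rows"]}

```bash
mkdir -p pics; ls; python3 - <<'E'
from cell import manip, optics
import cv2, numpy as np
print(manip.get_state(), manip.grip_depth)
for n in ["side","top"]:
    p,d=optics.camera(n); cv2.imwrite(f"pics/{n}0.png",cv2.resize(p[:,:,::-1],(800,600),interpolation=cv2.INTER_CUBIC)); np.savez(f"{n}0.npz",p=p,d=d,**optics.camera_model(n))
    m=optics.camera_model(n);print(n,m["mtx"].round(1).tolist(),(-m["R"].T@m["t"]).round(0),m["R"].round(3).tolist())
E
```

```text
pics
{'t': 0.0, 'qpos': array([ 1.32803063e+00,  4.23844248e-01,  1.63068918e+00, -2.59876592e-05,
        1.08861030e+00, -1.90135891e-02]), 'qvel': array([ 5.58262832e-04, -9.12852696e-05, -1.15766373e-03, -2.63525851e-04,
        3.05879175e-04,  7.21250475e-04]), 'effort': array([ 2.68657655e-03, -5.44621933e+01, -2.73672438e+01,  6.45177579e-02,
        2.25193135e-02, -1.16767469e-04]), 'eef_pos': array([138.52431322, 608.82558554, 188.69994088]), 'orientation': array([[-9.75074438e-01,  2.21877710e-01, -3.50508574e-04],
       [ 2.21877987e-01,  9.75073267e-01, -1.51111944e-03],
       [ 6.48781922e-06, -1.55122408e-03, -9.99998797e-01]]), 'ft_force': array([0.21583614, 1.28822568, 0.47696905]), 'moment': array([ 0.00239406,  0.02530084, -0.03552109]), 'finger_force': 0.0, 'grip_width': 87.53203757666158} 18.700000000000003
side [[478.1, 0.0, 252.8], [0.0, 478.1, 187.9], [0.0, 0.0, 1.0]] [-309. -851. 1009.] [[0.699, -0.715, 0.02], [-0.396, -0.41, -0.821], [0.596, 0.566, -0.57]]
top [[441.4, 0.0, 257.1], [0.0, 441.4, 196.8], [0.0, 0.0, 1.0]] [ 410.  -21. 1706.] [[0.002, -1.0, -0.001], [-0.995, -0.001, -0.095], [0.095, 0.002, -0.995]]
```

View pics/side0.png

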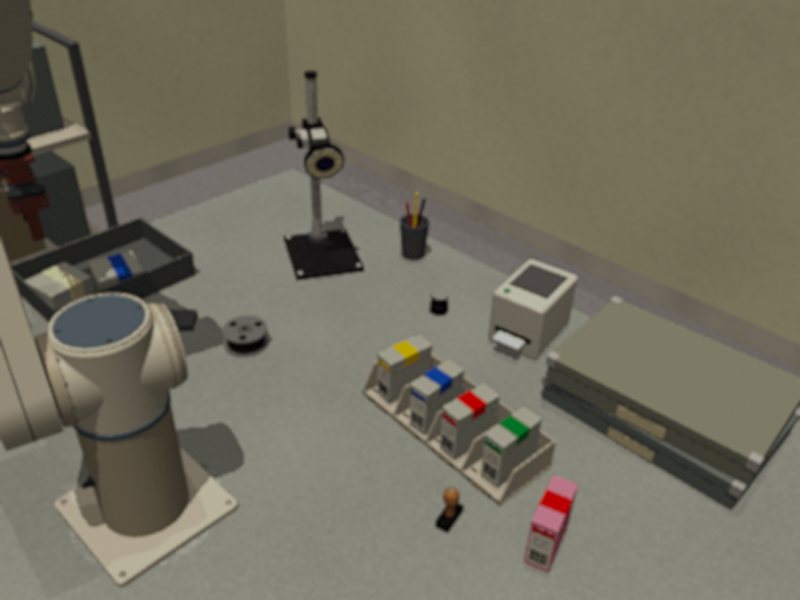

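View pics/top0.png

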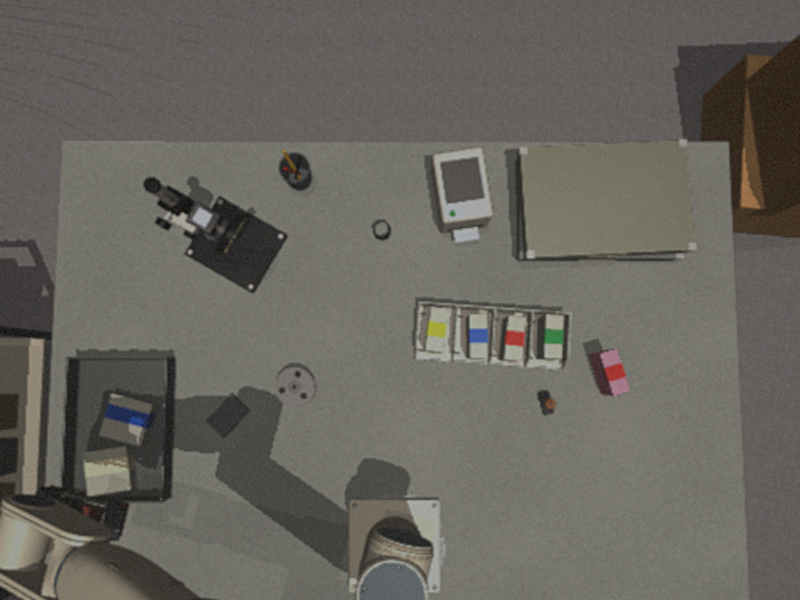

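The side view shows the red box in the third bay from the left (band at 472,403; the pink look-alike is at 552,520), and the lens ring at (324,161). In the top view the red band is at (515,338). The stand plate's corners are at about (220,198), (286,237), (252,291) and (188,253), and its front edge faces down and to the right.

```bash
cat > h.py <<'E'
import numpy as np, cv2
def load(n):
    z=np.load(n+".npz"); return z
def cloud(z):
    d=z["d"].astype(float); v,u=np.mgrid[:384,:512]; K=z["mtx"]
    c=np.stack([(u-K[0,2])/K[0,0]*d,(v-K[1,2])/K[1,1]*d,d],-1)
    return (c-z["t"])@z["R"]
E
python3 - <<'E'
from h import *
for n in ["top0","side0"]:
    z=load(n); P=cloud(z); p=z["p"].astype(int); ok=z["d"]>0
    h=cv2.cvtColor(z["p"],cv2.COLOR_RGB2HSV).astype(int)
    red=ok&((h[...,0]<6)|(h[...,0]>174))&(h[...,1]>170)&(h[...,2]>90)
    nn,lab,st,ce=cv2.connectedComponentsWithStats(red.astype(np.uint8))
    for i in range(1,nn):
        if st[i,4]>20: print(n,"red",st[i],np.median(P[lab==i],0).round(1))
    # rack-area points with z 98..115
    m=ok&(P[...,2]>98)&(P[...,2]<114)&(P[...,0]>450)&(P[...,0]<800)&(P[...,1]<60)&(P[...,1]>-420)
    nn,lab,st,ce=cv2.connectedComponentsWithStats(m.astype(np.uint8))
    for i in range(1,nn):
        if st[i,4]>60: 
            q=P[lab==i]; r=cv2.minAreaRect(q[:,:2].astype(np.float32)); print(n,"box",st[i,4],np.round(r[0],1),np.round(r[1],1),round(r[2],1),"z",np.median(q[:,2]).round(1))
    if n=="top0":
        m=ok&(p.max(-1)<60)&(P[...,2]>4)&(P[...,2]<24)&(P[...,1]>200)&(P[...,1]<500)&(P[...,0]>550)
        q=P[m]; r=cv2.minAreaRect(q[:,:2].astype(np.float32)); print("plate",r,cv2.boxPoints(r).round(0).tolist(),np.median(q[:,2]))
z=load("side0");P=cloud(z)
c=z["p"][60:150,170:260]; cv2.imwrite("pics/ring.png",cv2.resize(c[:,:,::-1],(600,600),interpolation=cv2.INTER_CUBIC))
np.set_printoptions(linewidth=250)
print(z["d"][92:116:2,194:224:2].round(0))
print(P[103,207],P[95,207],P[110,207],P[103,198],P[103,216])
E
```

```text
top0 red [324 213  11   8  46] [ 492.9 -282.1  104.8]
top0 red [388 234  12   9  75] [ 413.8 -510.5  101.3]
top0 box 312 [514.3 -99.5] [ 41.7 101. ] 82.5 z 105.9
top0 box 304 [ 500.2 -197.7] [41.1 95. ] 89.7 z 105.4
top0 box 308 [ 500.5 -371. ] [44.  95.7] 88.8 z 105.2
top0 box 290 [ 497.5 -281.1] [42.9 93.6] 83.9 z 105.5
plate ((804.4422607421875, 353.17999267578125), (199.58717346191406, 337.59771728515625), 60.47297286987305) [[608.0, 350.0], [902.0, 183.0], [1000.0, 357.0], [707.0, 523.0]] 13.614369463894612
side0 red [293 250  18  15 131] [ 493.1 -284.   108.9]
side0 red [346 314  20  16 177] [ 414.5 -513.3  104.6]
side0 red [341 337  14   7  26] [ 365.4 -525.9   89.4]
side0 box 142 [ 769.3 -175.7] [ 23.  118.3] 18.8 z 106.0
side0 box 388 [512.2 -96.3] [ 50.4 105.1] 82.0 z 108.3
side0 box 145 [ 683.  -363.9] [ 11.3 111.8] 1.6 z 107.0
side0 box 392 [ 500.8 -193.9] [ 46.3 101.4] 89.4 z 108.5
side0 box 409 [ 496.2 -280.4] [46.7 97.3] 81.5 z 108.5
side0 box 455 [ 499.4 -369.5] [44.7 97.6] 87.3 z 108.4
[[1713. 1716. 1691. 1689. 1686. 1652. 1648. 1649. 1650. 1661.    0.    0.    0.   
[... 539 characters left out ...]
691. 1690. 1689.    0.    0.]
 [   0. 1668. 1672. 1683. 1671. 1684. 1677. 1690. 1688. 1694. 1692. 1700. 1704.    0.    0.]
 [   0. 1685. 1678. 1684. 1691. 1694. 1692. 1692. 1694. 1703. 1697. 1700.    0.    0.    0.]
 [3984. 1687. 1693. 1692. 1694. 1699. 1702. 1704. 1704. 1707. 1710.    0. 3995. 3984.    0.]
 [2274. 2271. 1831. 1700. 1704. 1700. 1712. 1706. 1718. 3949. 3928. 3974. 3985. 3967. 3980.]
 [2252. 2267. 1833. 1835. 1831. 1847. 3923. 3927. 3939. 3985. 3951. 3937. 3955. 3937. 3933.]]
[694.15792907 333.07421885 295.1729251 ] [687.45892612 323.59354564 330.31562243] [698.26028864 339.33741766 264.82400752] [669.18256228 351.99802729 296.67568935] [719.46824339 314.2445035  293.5330805 ]
```

View pics/ring.png

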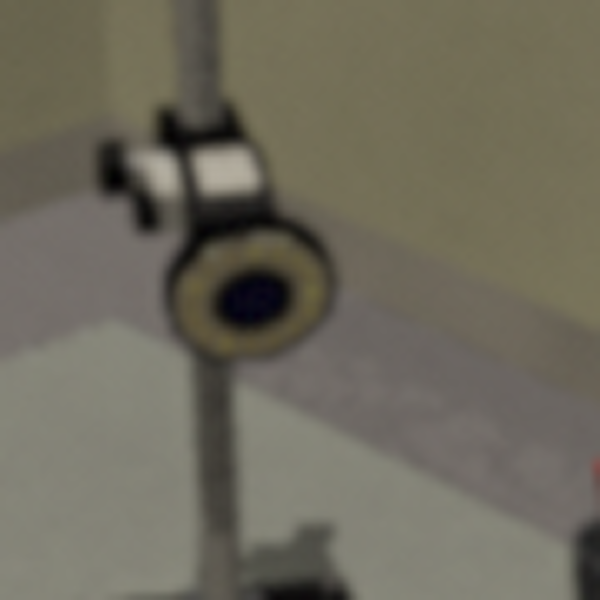

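The enlarged crop shows the ring face with its lens centre at crop (253,297), which is about full-image (208,104.5). Next I fit the ring plane and the plate.

```bash
cat >> h.py <<'E'
def plane(q,it=3,k=2.5):
    for _ in range(it):
        c=q.mean(0); n=np.linalg.svd(q-c)[2][2]; r=(q-c)@n; s=r.std(); q=q[abs(r)<k*s]
    return c,n,s,len(q)
def ray(z,u,v):
    d=np.linalg.inv(z["mtx"])@[u,v,1]; return -z["R"].T@z["t"], z["R"].T@d
E
python3 - <<'E'
from h import *
z=load("side0");P=cloud(z)
v,u=np.mgrid[:384,:512]
e=((u-207.5)/10.5)**2+((v-104)/9)**2
m=(e<1)&(abs(z["d"]-1675)<60)
for mm in (m,m&(e>.35)):
    c,n,s,N=plane(P[mm]); n*=np.sign(-n[1]); print(c.round(1),n.round(4),s,N,"dip",np.arcsin(-n[2]).round(4),"az",np.degrees(np.arctan2(n[1],n[0])).round(2))
for uv in [(207.9,104.5),(207.5,103.8)]:
    o,d=ray(z,*uv); t=((c-o)@n)/(d@n); print("lens",(o+t*d).round(1))
z=load("top0")
C=[]
for uv in [(220,198),(286,237),(252,291),(188,253)]:
    o,d=ray(z,(uv[0]+.5)*.64-.5,(uv[1]+.5)*.64-.5); C.append(o+d*(14-o[2])/d[2])
C=np.array(C);print(C.round(0),np.linalg.norm(C-np.roll(C,1,0),axis=1).round(0))
for a,b in((0,1),(3,2)): print(np.degrees(np.arctan2(*(C[b]-C[a])[[1,0]])).round(2))
print(((C[1]+C[2])/2).round(1))
E
```

```text
[696.4 333.4 290.6] [-0.459  -0.828  -0.3221] 2.9179930002765304 286 dip 0.328 az -119.01
[696.9 333.9 290.4] [-0.4622 -0.8273 -0.3193] 2.7913251100447556 184 dip 0.325 az -119.19
lens [698.7 333.9 287.7]
lens [696.8 333.7 291.1]
[[847. 438.  14.]
 [748. 271.  14.]
 [612. 352.  14.]
 [707. 514.  14.]] [159. 194. 158. 187.]
-120.62
-120.47
[680.  311.7  14. ]
```

Request:
servo_tool([
  [[-1, -1, 0, 0, 0, 0], [-1, -1, 0, 0, 0, 0], [-1, -1, 0, 0, 0, 0], [-1, -1, 0, 0, 0, 0], [-1, -1, 0, 0, 0, 0], [-1, -1, 0, 0, 0, 0], [-1, -1, 0, 0, 0, 0], [-1, -1, 0, 0, 0, 0]],
], jaw=0.75)

```text
t: 0.77
eef_pos: [289.6, 368.3, 189.3]
orientation: [[-0.975, 0.222, -0.0], [0.222, 0.975, -0.0], [0.0, -0.0, -1.0]]
ft_force: [0.4, 0.8, 0.1]
grip_width: 65.9
finger_force: 0.0
```

Request:
servo_tool([
  [[-0.58, -0.98, -0.1, 0, 0, 0], [-0.58, -0.98, -0.1, 0, 0, 0], [-0.58, -0.98, -0.1, 0, 0, 0], [-0.58, -0.98, -0.1, 0, 0, 0], [-0.58, -0.98, -0.1, 0, 0, 0], [-0.58, -0.98, -0.1, 0, 0, 0], [-0.58, -0.98, -0.1, 0, 0, 0], [-0.58, -0.98, -0.1, 0, 0, 0]],
])

```text
t: 1.43
eef_pos: [358.9, 151.8, 209.5]
orientation: [[-0.975, 0.222, -0.0], [0.222, 0.975, -0.0], [0.0, -0.0, -1.0]]
ft_force: [0.2, -0.1, 0.1]
grip_width: 66.2
finger_force: 0.0
```

Request:
servo_tool([
  [[-0.58, -0.98, -0.1, 0, 0, 0], [-0.58, -0.98, -0.1, 0, 0, 0], [-0.58, -0.98, -0.1, 0, 0, 0], [-0.58, -0.98, -0.1, 0, 0, 0], [-0.58, -0.98, -0.1, 0, 0, 0], [-0.58, -0.98, -0.1, 0, 0, 0], [-0.58, -0.98, -0.1, 0, 0, 0], [-0.58, -0.98, -0.1, 0, 0, 0]],
])

```text
t: 2.1
eef_pos: [428.5, -65.1, 229.5]
orientation: [[-0.975, 0.222, -0.0], [0.222, 0.975, 0.0], [0.0, 0.0, -1.0]]
ft_force: [0.5, 0.2, -1.1]
grip_width: 65.6
finger_force: 0.0
```

Request:
servo_tool([
  [[-0.58, -0.98, -0.1, 0, 0, 0], [-0.58, -0.98, -0.1, 0, 0, 0], [-0.58, -0.98, -0.1, 0, 0, 0], [-0.58, -0.98, -0.1, 0, 0, 0], [-0.58, -0.98, -0.1, 0, 0, 0], [-0.58, -0.98, -0.1, 0, 0, -0.6], [-0.58, -0.8, -0.1, 0, 0, -0.6], [0, 0, 0, 0, 0, 0]],
])

```text
t: 2.77
eef_pos: [493.2, -252.2, 247.2]
orientation: [[-0.993, 0.119, 0.002], [0.119, 0.993, -0.002], [-0.002, -0.002, -1.0]]
ft_force: [0.2, -0.1, 0.2]
grip_width: 65.9
finger_force: 0.0
```

```bash
python3 - <<'E'
from cell import manip, optics
import cv2, numpy as np
s=manip.get_state(); print(s["t"],s["eef_pos"],s["qpos"].round(3),s["orientation"].round(4).tolist())
n="wrist"; m=optics.camera_model(n); p,d=optics.camera(n)
cv2.imwrite("pics/w1.png",cv2.resize(p[:,:,::-1],(800,600))); np.savez("w1.npz",p=p,d=d,**m)
print(m["mtx"].round(1).tolist(),(-m["R"].T@m["t"]).round(1),m["R"].round(3).tolist())
R=s["orientation"];print("cam in tool",(R.T@(-m["R"].T@m["t"]-s["eef_pos"])).round(1),(m["R"]@R).round(3).tolist())
E
```

```text
2.7667 [ 493.24056341 -252.22033903  247.17769962] [-4.940e-01  2.540e-01  1.735e+00 -1.000e-03  1.151e+00 -1.945e+00] [[-0.9929, 0.1187, 0.0016], [0.1187, 0.9929, -0.0017], [-0.0018, -0.0015, -1.0]]
[[269.7, 0.0, 258.7], [0.0, 269.7, 189.0], [0.0, 0.0, 1.0]] [ 423.9 -243.9  441.9] [[0.118, 0.993, -0.001], [0.96, -0.114, 0.255], [0.253, -0.031, -0.967]]
cam in tool [  69.5   -0.3 -194.8] [[0.001, 1.0, -0.0], [-0.967, 0.001, -0.253], [-0.253, 0.0, 0.967]]
```

View pics/w1.png

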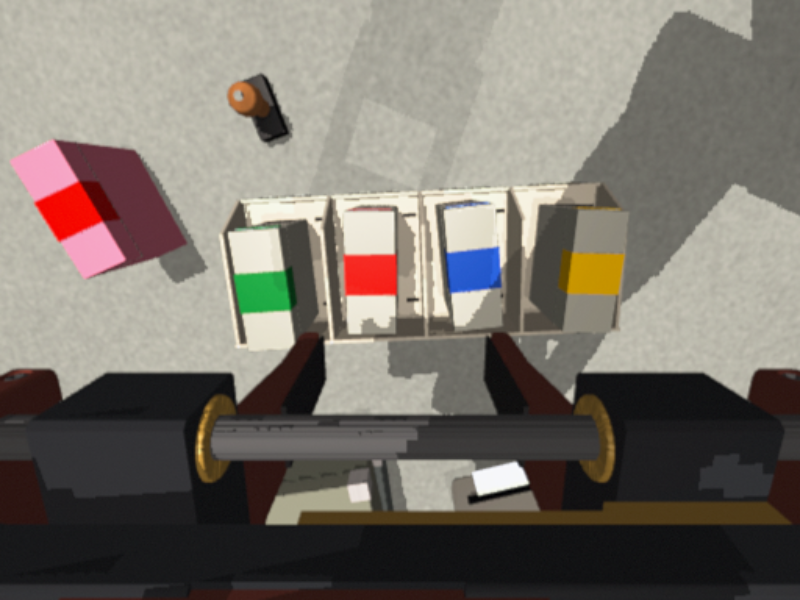

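The wrist view shows the red box's top at about (345–397, 207–332), lying between green on the left and blue on the right. Now I measure it.

```bash
python3 - <<'E'
from h import *
from cell import manip
z=load("w1");P=cloud(z);ok=z["d"]>0
s=manip.get_state();R=s["orientation"];p=s["eef_pos"]
m=(ok&(P[...,2]>98)&(P[...,2]<114)).astype(np.uint8)
m[250:]=0
nn,lab,st,ce=cv2.connectedComponentsWithStats(m)
for i in range(1,nn):
    if st[i,4]>300:
        q=P[lab==i]; r=cv2.minAreaRect(q[:,:2].astype(np.float32)); print(st[i,4],np.round(r[0],1),np.round(r[1],1),round(r[2],1),np.median(q[:,2]).round(1))
def pt(u,v,h=106):
    o,d=ray(z,(u+.5)*.64-.5,(v+.5)*.64-.5); return o+d*(h-o[2])/d[2]
C=np.array([pt(*a) for a in[(345,210),(397,207),(395,332),(348,332)]]);print(C.round(1),C.mean(0))
print("tool delta",(R.T@(np.append(C.mean(0)[:2],71)-p)).round(1))
q=P[130:215,200:275].reshape(-1,3)
E
```

```text
2925 [ 413.7 -512.2] [101.9  44.1] 15.9 101.8
2613 [ 497.8 -196.6] [ 42.3 102.6] 89.8 105.9
2569 [ 491. -281.] [ 42.2 101.2] 83.4 105.9
2733 [512.  -99.5] [ 42.8 102.4] 82.5 105.9
2582 [ 495.3 -371.1] [ 42.9 101.9] 87.5 105.8
[[ 437.4 -292.9  106. ]
 [ 439.9 -252.2  106. ]
 [ 542.2 -266.5  106. ]
 [ 537.6 -305.9  106. ]] [ 489.29265786 -279.3772106   106.        ]
tool delta [ -0.8 -29.3 175.6]
```

Request:
servo_tool([
  [[-0.05, -0.6, 0, 0, 0, 0], [0, -0.54, 0.5, 0, 0, 0], [0, 0, 1, 0, 0, 0], [0, 0, 1, 0, 0, 0], [0, 0, 1, 0, 0, 0], [0, 0, 1, 0, 0, 0], [0, 0, 0.5, 0, 0, 0], [0, 0, 0, 0, 0, 0]],
])

```text
t: 3.48
eef_pos: [486.5, -275.6, 118.1]
orientation: [[-0.993, 0.119, -0.006], [0.119, 0.993, 0.003], [0.006, 0.003, -1.0]]
ft_force: [-0.0, -0.1, -0.4]
grip_width: 66.2
finger_force: 0.0
```

```bash
python3 - <<'E'
from cell import manip, optics
import cv2, numpy as np
s=manip.get_state(); print(s["t"],s["eef_pos"])
n="wrist"; m=optics.camera_model(n); p,d=optics.camera(n)
cv2.imwrite("pics/w2.png",cv2.resize(p[:,:,::-1],(800,600))); np.savez("w2.npz",p=p,d=d,**m)
E
```

```text
3.4833 [ 486.5186774  -275.60869322  118.05819793]
```

View pics/w2.png

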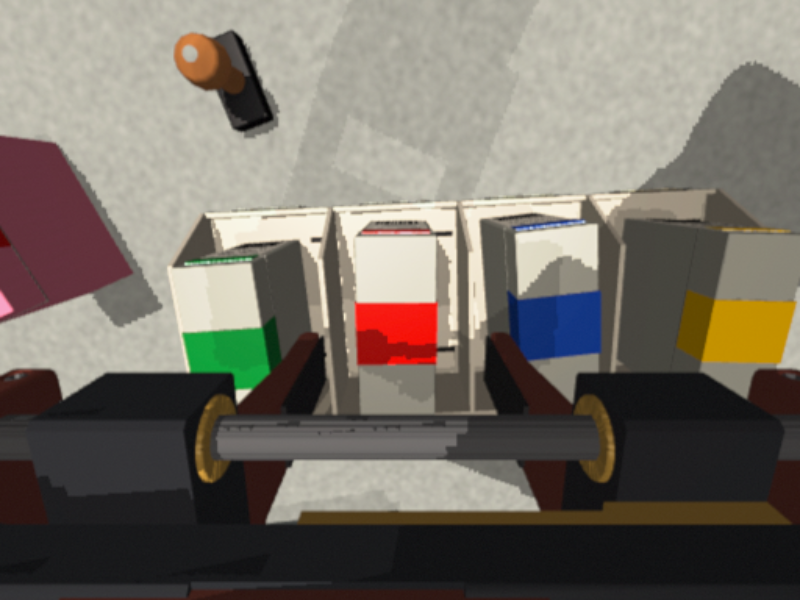

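The red box's top spans columns 356–436 (middle 396) and the tool centre is at 405. The gripper needs to go about 4.5 mm further to −y, which agrees with the measured pose.

Request:
servo_tool([
  [[-0.1, -0.09, 0, 0, 0, 0], [-0.1, -0.09, 0, 0, 0, 0], [0, 0, 0, 0, 0, 0], [0, 0, 0.4, 0, 0, 0], [0, 0, 0.4, 0, 0, 0], [0, 0, 0.4, 0, 0, 0], [0, 0, 0, 0, 0, 0], [0, 0, 0, 0, 0, 0]],
])

```text
t: 4.2
eef_pos: [493.1, -281.5, 90.8]
orientation: [[-0.993, 0.119, -0.002], [0.119, 0.993, 0.001], [0.002, 0.001, -1.0]]
ft_force: [-0.9, 0.5, 0.9]
grip_width: 65.7
finger_force: 0.0
```

Request:
servo_tool([
  [[0.07, 0.03, 0.2, 0, 0, 0], [0, 0, 0.26, 0, 0, 0], [0, 0, 0.26, 0, 0, 0], [0, 0, 0, 0, 0, 0], [0, 0, 0, 0, 0, 0], [0, 0, 0, 0, 0, 0], [0, 0, 0, 0, 0, 0], [0, 0, 0, 0, 0, 0]],
])

```text
t: 4.87
eef_pos: [492.5, -281.2, 74.3]
orientation: [[-0.993, 0.119, 0.001], [0.119, 0.993, -0.0], [-0.001, -0.0, -1.0]]
ft_force: [0.2, -0.1, -0.1]
grip_width: 66.3
finger_force: 0.0
```

Request:
servo_tool([
  [[0, 0, 0, 0, 0, 0], [0, 0, 0, 0, 0, 0], [0, 0, 0, 0, 0, 0], [0, 0, 0, 0, 0, 0], [0, 0, 0, 0, 0, 0], [0, 0, 0, 0, 0, 0], [0, 0, 0, 0, 0, 0], [0, 0, 0, 0, 0, 0]],
], jaw=0)

```text
t: 5.53
eef_pos: [492.2, -281.1, 73.9]
orientation: [[-0.993, 0.119, -0.0], [0.119, 0.993, 0.0], [0.0, 0.0, -1.0]]
ft_force: [0.4, -0.2, -0.7]
grip_width: 15.9
finger_force: 0.0
```

```bash
python3 - <<'E'
from cell import manip, optics
import cv2, numpy as np
s=manip.get_state(); print(s["t"],s["eef_pos"],s["grip_width"],s["finger_force"])
n="wrist"; m=optics.camera_model(n); p,d=optics.camera(n); np.savez("w3.npz",p=p,d=d,**m)
a=cv2.resize(p[:,:,::-1],(400,300))
p,d=optics.camera("side"); b=cv2.resize(p[200:320,225:385,::-1],(400,300))
cv2.imwrite("pics/w3.png",np.hstack([a,b]))
s=manip.get_state(); print(s["t"],s["eef_pos"],s["grip_width"],s["finger_force"])
E
```

```text
5.5333 [ 492.20801014 -281.06986874   73.94997551] 15.927081841285704 0.0
5.6333 [ 492.22427274 -281.09487739   73.96539253] 8.266589079867872 0.0
```

View pics/w3.png

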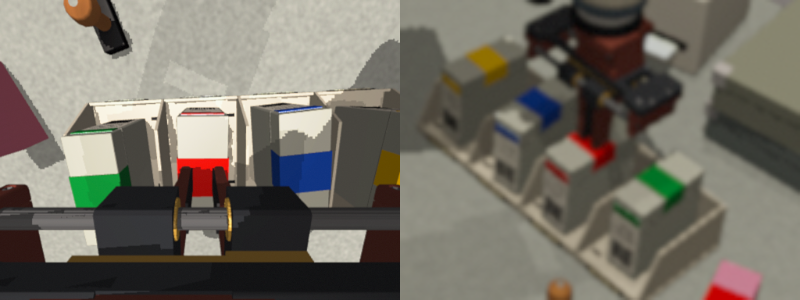

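The fingers (left half, at 185–222,170) are closing above the red box's lid instead of around it. I check where the tips really are.

```bash
python3 - <<'E'
from h import *
from cell import manip,optics
R=manip.get_state()["orientation"]; p=manip.get_state()["eef_pos"]
M=optics.camera_model("wrist")
Rc=M["R"]@R; tc=R.T@(-M["R"].T@M["t"]-p)   # cam pos in tool
print(tc.round(1),(-M["R"].T@M["t"]).round(1))
for n in("w1","w2","w3"):
    z=load(n); d=z["d"].astype(float); v,u=np.mgrid[:384,:512];K=z["mtx"]
    c=np.stack([(u-K[0,2])/K[0,0]*d,(v-K[1,2])/K[1,1]*d,d],-1)
    T=c@Rc+tc
    m=(d>0)&(abs(T[...,0])<14)&(abs(T[...,1])<60)&(T[...,2]<25)
    q=T[m]; print(n,"tool z max of near-axis pts",np.percentile(q[:,2],[50,90,97,99,100]).round(1))
    for uv in [(201,217),(318,217),(203,225),(236,213),(288,213),(243,220),(281,220)]: print(uv,T[uv[1],uv[0]].round(1),z["d"][uv[1],uv[0]])
    if n=="w3":
        P=cloud(z); mm=(d>0)&(P[...,2]>85)&(P[...,2]<130)&(abs(P[...,0]-460)<25)&(abs(P[...,1]+281)<12); print("box top z",np.median(P[mm],0))
E
```

```text
[  69.5   -0.2 -194.8] [ 423.2 -273.1  268.8]
w1 tool z max of near-axis pts [-89.4 -49.2 -38.3 -35.  -31.9]
(201, 217) [ 12.  -35.  -41.7] 162.62384
(318, 217) [ 11.8  35.7 -41. ] 163.43495
(203, 225) [  8.5 -33.2 -45.7] 159.63277
(236, 213) [-51.2 -30.1 141.5] 355.90417
(288, 213) [-68.3  44.1 189.6] 406.7854
(243, 220) [-102.8  -27.7  249.3] 473.2627
(281, 220) [-102.    38.9  247.4] 471.2615
w2 tool z max of near-axis pts [-76.6  12.1  12.8  16.   24.9]
(201, 217) [ 11.1 -35.5 -39.4] 165.14412
(318, 217) [ 12.2  35.5 -42.1] 162.2361
(203, 225) [  8.2 -33.3 -45. ] 160.4523
(236, 213) [ -5.  -18.7  13. ] 219.9321
(288, 213) [-41.6  35.5 115. ] 327.88852
(243, 220) [-10.6 -13.   11.6] 219.95824
(281, 220) [-50.4  27.1 114.3] 329.4179
w3 tool z max of near-axis pts [-47.5   9.   17.2  22.4  24.9]
(201, 217) [-30.1 -60.5  70.6] 281.94492
(318, 217) [-29.5  61.5  69.1] 280.3752
(203, 225) [-14.  -45.3   9.4] 218.66457
(236, 213) [ 11.5 -14.6 -33.2] 170.99239
(288, 213) [ 11.2  18.5 -32.1] 172.17566
(243, 220) [  9.8  -9.7 -40.9] 164.05342
(281, 220) [ 11.9  12.9 -46.3] 158.21628
box top z [ 461.2354225  -281.25573473  105.77133487]
```

The measured fingertips end about 33 mm short of the reported TCP: tool z is about −33, and the box top is confirmed at 106 mm. I'll trust the camera, reopen, and go 33 mm deeper.

Request:
servo_tool([
  [[0, 0, -0.4, 0, 0, 0], [0, 0, -0.4, 0, 0, 0], [0, 0, 0, 0, 0, 0], [0, 0, 0, 0, 0, 0], [0, 0, 0, 0, 0, 0], [0, 0, 0, 0, 0, 0], [0, 0, 0, 0, 0, 0], [0, 0, 0, 0, 0, 0]],
], jaw=0.75)

```text
t: 6.3
eef_pos: [492.1, -281.0, 93.7]
orientation: [[-0.993, 0.119, -0.0], [0.119, 0.993, 0.0], [0.0, 0.0, -1.0]]
ft_force: [0.0, -0.4, -0.5]
grip_width: 58.0
finger_force: 0.0
```

```bash
python3 - <<'E'
from h import *
from cell import manip,optics
s=manip.get_state();R=s["orientation"]; p=s["eef_pos"]
M=optics.camera_model("wrist"); pic,d=optics.camera("wrist"); print(s["t"],p,s["grip_width"])
Rc=M["R"]@R; tc=R.T@(-M["R"].T@M["t"]-p); d=d.astype(float); v,u=np.mgrid[:384,:512];K=M["mtx"]
c=np.stack([(u-K[0,2])/K[0,0]*d,(v-K[1,2])/K[1,1]*d,d],-1); T=c@Rc+tc
for sg in(-1,1):
    m=(d>0)&(abs(T[...,0])<14)&(sg*T[...,1]>30)&(sg*T[...,1]<55)&(T[...,2]<-10); q=T[m]
    e=q[q[:,2]>np.percentile(q[:,2],97)]; print("tip z",q[:,2].max().round(1),e.mean(0).round(1))
P=(c-M["t"])@M["R"]; m=(d>0)&(abs(P[...,2]-106)<5)&(abs(P[...,1]+283)<32)&(abs(P[...,0]-450)<50)
r=cv2.minAreaRect(P[m][:,:2].astype(np.float32));print(r)
q=P[m]; q=q[(abs(q[:,0]-460)<10)]; print("y range at x~460",np.percentile(q[:,1],[1,99]), "tool y", np.percentile(((q-p)@R)[:,1],[1,99]))
E
```

```text
6.3 [ 492.05630311 -280.98707464   93.6922573 ] 58.02884448717115
tip z -32.9 [ 11.5 -33.8 -38. ]
tip z -33.4 [ 11.8  33.6 -37.7]
((471.3241882324219, -278.7618408203125), (42.22984313964844, 61.9505729675293), 83.734619140625)
y range at x~460 [-297.55887622 -257.02704922] tool y [-20.08949027  19.9509287 ]
```

Request:
servo_tool([
  [[0, 0, 0, 0, 0, 0], [0, 0, 0.4, 0, 0, 0], [0, 0, 0.5, 0, 0, 0], [0, 0, 0.5, 0, 0, 0], [0, 0, 0.5, 0, 0, 0], [0, 0, 0.2, 0, 0, 0], [0, 0, 0, 0, 0, 0], [0, 0, 0, 0, 0, 0]],
])

```text
t: 7.02
eef_pos: [491.9, -280.9, 40.7]
orientation: [[-0.993, 0.119, -0.001], [0.119, 0.993, 0.001], [0.001, 0.001, -1.0]]
ft_force: [0.7, -0.9, 0.6]
grip_width: 65.9
finger_force: 0.0
```

Request:
servo_tool([
  [[0, 0, 0, 0, 0, 0], [0, 0, 0, 0, 0, 0], [0, 0, 0, 0, 0, 0], [0, 0, 0, 0, 0, 0], [0, 0, 0, 0, 0, 0], [0, 0, 0, 0, 0, 0], [0, 0, 0, 0, 0, 0], [0, 0, 0, 0, 0, 0]],
], jaw=0)

```text
t: 7.68
eef_pos: [492.5, -281.2, 41.9]
orientation: [[-0.993, 0.119, 0.001], [0.119, 0.993, -0.0], [-0.001, -0.0, -1.0]]
ft_force: [-0.3, 0.4, 6.1]
grip_width: 40.7
finger_force: 30.0
```

Gripped: width 40.7 mm, force 30 N. Lift straight up.

Request:
servo_tool([
  [[0, 0, -0.3, 0, 0, 0], [0, 0, -0.6, 0, 0, 0], [0, 0, -1, 0, 0, 0], [0, 0, -1, 0, 0, 0], [0, 0, -1, 0, 0, 0], [0, 0, -1, 0, 0, 0], [0, 0, -1, 0, 0, 0], [0, 0, -1, 0, 0, 0]],
])

```text
t: 8.35
eef_pos: [491.5, -280.7, 215.0]
orientation: [[-0.993, 0.119, -0.001], [0.119, 0.993, 0.001], [0.001, 0.0, -1.0]]
ft_force: [1.0, -0.1, -3.4]
grip_width: 40.8
finger_force: 30.0
```

```bash
python3 - <<'E'
from h import *
from cell import manip,optics
s=manip.get_state();print(s["eef_pos"],s["grip_width"],s["qpos"].round(2))
z=optics.camera_model("side"); F=[optics.camera("side") for _ in range(12)]
D=np.array([f[1] for f in F]); D[D==0]=np.nan; d=np.nan_to_num(np.nanmedian(D,0)); pic=np.mean([f[0] for f in F],0)
zz=dict(z,d=d,p=pic.astype(np.uint8)); np.savez("side1.npz",**zz); P=cloud(zz)
v,u=np.mgrid[:384,:512]
for a,b,lo in((10.5,9,0),(10.5,9,.35),(11.5,10,.3)):
    e=((u-207.5)/a)**2+((v-104)/b)**2; m=(e<1)&(e>=lo)&(abs(d-1675)<50)
    c,n,sd,N=plane(P[m]); n*=np.sign(-n[1]); print(c.round(1),sd.round(2),N,"dip",np.arcsin(-n[2]).round(4),"az",np.degrees(np.arctan2(n[1],n[0])).round(2))
# dark-blue lens centroid
h=pic[85:125,185:235]; b=(h.sum(-1)<100)
e=((u-207.5)/6.5)**2+((v-104)/5.5)**2
g=pic.sum(-1); w=np.clip(170-g,0,None)*(e<1); uc,vc=(w*u).sum()/w.sum(),(w*v).sum()/w.sum(); print("lens px",uc,vc)
o,dr=ray(zz,uc,vc); t=((c-o)@n)/(dr@n); print("lens",(o+t*dr).round(1))
# ring points boundary: plane-near points extents
e=((u-207.5)/16)**2+((v-104)/14)**2
q=P[(e<1)&(d>0)]; q=q[abs((q-c)@n)<7]; uu=np.cross([0,0,1],n);uu/=np.linalg.norm(uu);ww=np.cross(n,uu)
print("ext y",np.percentile((q-c)@uu,[1,99]),"ext z",np.percentile((q-c)@ww,[1,99]))
m=optics.camera_model("top"); p,dd=optics.camera("top"); cv2.imwrite("pics/plate.png",cv2.resize(p[100:200,80:205,::-1],(800,640),interpolation=cv2.INTER_CUBIC)[:600])
E
```

```text
[ 491.49122075 -280.67892057  214.98030535] 40.76159871192526 [-0.54  0.31  1.74 -0.    1.1  -1.99]
[696.5 333.3 290.5] 1.3 289 dip 0.306 az -119.32
[697.  333.8 290.2] 1.12 185 dip 0.3041 az -119.33
[695.9 334.  291.8] 1.11 233 dip 0.3075 az -119.59
lens px 207.52277094092395 104.45428472345891
lens [697.5 334.4 288.1]
ext y [-43.26428567  41.94007212] ext z [-43.91592431  43.13234276]<stdin>:5: RuntimeWarning: All-NaN slice encountered
```

View pics/plate.png

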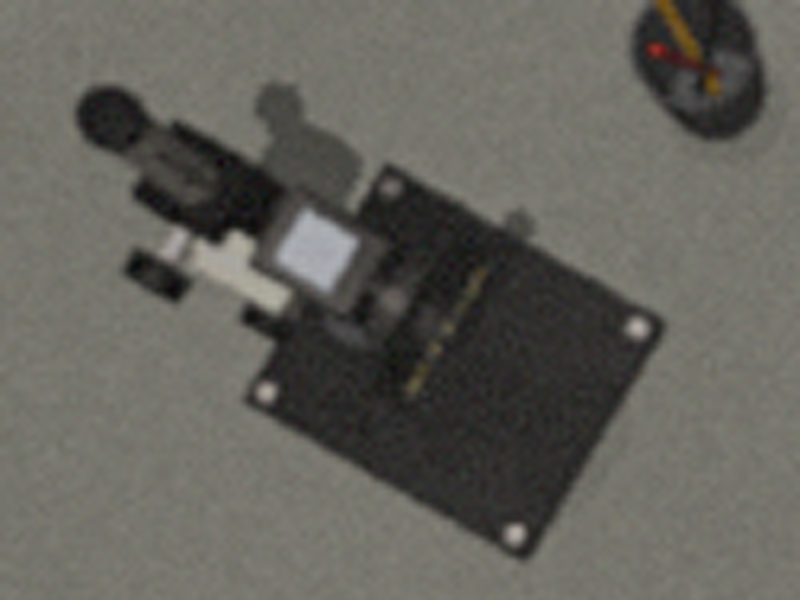

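The plate's edges in the crop (corners 390,165; 665,322; 527,560; 248,400) give a sight azimuth of about −119.7°. That agrees with the ring plane (−119.5°, dip about 0.307 rad, lens near 697,334,289). Now turn about the tool z by 112.8°.

Request:
servo_tool([
  [[0, 0, 0, 0, 0, 0.4], [0, 0, 0, 0, 0, 0.8], [0, 0, 0, 0, 0, 1], [0, 0, 0, 0, 0, 1], [0, 0, 0, 0, 0, 1], [0, 0, 0, 0, 0, 1], [0, 0, 0, 0, 0, 1], [0, 0, 0, 0, 0, 1]],
])

```text
t: 9.67
eef_pos: [492.2, -281.1, 213.8]
orientation: [[-0.731, 0.683, -0.0], [0.683, 0.731, 0.0], [0.0, -0.0, -1.0]]
ft_force: [0.0, 0.7, -2.4]
grip_width: 40.7
finger_force: 30.0
```

Request:
servo_tool([
  [[0, 0, 0, 0, 0, 1], [0, 0, 0, 0, 0, 1], [0, 0, 0, 0, 0, 1], [0, 0, 0, 0, 0, 1], [0, 0, 0, 0, 0, 1], [0, 0, 0, 0, 0, 1], [0, 0, 0, 0, 0, 1], [0, 0, 0, 0, 0, 1]],
])

```text
t: 10.33
eef_pos: [492.2, -281.1, 213.8]
orientation: [[-0.121, 0.993, -0.0], [0.993, 0.121, 0.0], [0.0, -0.0, -1.0]]
ft_force: [-0.1, -0.4, -2.1]
grip_width: 40.8
finger_force: 30.0
```

Request:
servo_tool([
  [[0, 0, 0, 0, 0, 1], [0, 0, 0, 0, 0, 1], [0, 0, 0, 0, 0, 1], [0, 0, 0, 0, 0, 1], [0, 0, 0, 0, 0, 1], [0, 0, 0, 0, 0, 1], [0, 0, 0, 0, 0, 0.9], [0, 0, 0, 0, 0, 0.5]],
])

```text
t: 11.0
eef_pos: [492.2, -281.1, 213.8]
orientation: [[0.501, 0.866, -0.0], [0.866, -0.501, 0.0], [-0.0, -0.0, -1.0]]
ft_force: [-0.2, 0.2, -2.3]
grip_width: 40.6
finger_force: 30.0
```

Request:
servo_tool([
  [[0.5, -0.2, 0, 0, 0, 0], [0.8, -0.32, 0, 0, 0, 0], [1, -0.32, 0, 0, 0, 0], [1, -0.32, 0, 0, 0, 0], [1, -0.32, 0, 0, 0, 0], [1, -0.32, 0, 0, 0, 0], [1, -0.32, 0, 0, 0, 0], [1, -0.32, 0, 0, 0, 0]],
])

```text
t: 11.67
eef_pos: [530.0, -90.5, 213.9]
orientation: [[0.496, 0.868, -0.0], [0.868, -0.496, 0.0], [0.0, -0.0, -1.0]]
ft_force: [0.6, 0.1, -3.4]
grip_width: 40.7
finger_force: 30.0
```

Request:
servo_tool([
  [[1, -0.32, 0, 0, 0, 0], [1, -0.32, 0, 0, 0, 0], [1, -0.32, 0, 0, 0, 0], [1, -0.32, 0, 0, 0, 0], [1, -0.32, 0, 0, 0, 0], [1, -0.32, 0, 0, 0, 0], [1, -0.32, 0, 0, 0, 0], [0.7, -0.3, 0, 0, 0, 0]],
])

```text
t: 12.33
eef_pos: [570.8, 108.9, 213.9]
orientation: [[0.495, 0.869, 0.0], [0.869, -0.495, 0.001], [0.001, -0.0, -1.0]]
ft_force: [-0.1, 0.4, -3.4]
grip_width: 40.8
finger_force: 30.0
```

Request:
servo_tool([
  [[0.3, -0.1, 0, 0, 0, 0], [0, 0, 0, 0, 0.5, 0], [0, 0, 0, 0, 0.8, 0], [0, 0, 0, 0, 0.8, 0], [0, 0, 0, 0, 0.8, 0], [0, 0, 0, 0, 0.6, 0], [0, 0, 0, 0, 0, 0], [0, 0, 0, 0, 0, 0]],
])

```text
t: 13.0
eef_pos: [571.7, 112.9, 213.8]
orientation: [[0.476, 0.867, 0.149], [0.827, -0.498, 0.259], [0.299, -0.0, -0.954]]
ft_force: [0.0, 0.8, -3.8]
grip_width: 40.5
finger_force: 30.0
```

```bash
cat > chk.py <<'E'
from h import *
from cell import manip,optics
def go(tag,L=np.array([697.,334.,289.3]),az=-119.6,th=.307,lab=np.array([52.5,0,-13.1])):
    s=manip.get_state();R=s["orientation"];p=s["eef_pos"];M=optics.camera_model("wrist")
    print(s["t"],p.round(1),"cam in tool",(R.T@(-M["R"].T@M["t"]-p)).round(1),s["qpos"].round(2),s["grip_width"],s["finger_force"])
    a=np.radians(az);d=np.array([np.cos(th)*np.cos(a),np.cos(th)*np.sin(a),-np.sin(th)])
    zl=np.array([-np.sin(th)*-np.cos(a),-np.sin(th)*-np.sin(a),np.cos(th)])
    x=-d;zt=-zl;Rt=np.stack([x,np.cross(zt,x),zt],1)
    rv=cv2.Rodrigues(R.T@Rt)[0].ravel();pt=L+150*d-Rt@lab
    print("target",pt.round(1),"shift units",(R.T@(pt-p)/25).round(2),"turn units",(np.degrees(rv)/5).round(2))
    pw,dw=optics.camera("wrist");np.savez(tag+"w.npz",p=pw,d=dw,**M)
    ps,ds=optics.camera("side");np.savez(tag+"s.npz",p=ps,d=ds,**optics.camera_model("side"))
    cv2.imwrite(f"pics/{tag}.png",np.hstack([cv2.resize(pw[:,:,::-1],(400,300)),cv2.resize(ps[30:180,130:330,::-1],(400,300))]))
    z=load(tag+"w");P=cloud(z);T=(P-p)@R
    m=(z["d"]>0)&(abs(T[...,1])<30)&(T[...,0]>15)&(T[...,0]<80)&(T[...,2]>-90)&(T[...,2]<-40)
    if m.sum()>50:
        q=T[m];c,n,sd,N=plane(q);print("lid in tool",c.round(1),n.round(3),sd,N,"x max",np.percentile(q[:,0],[98,99.5]).round(1),"y",np.percentile(q[:,1],[1,99]).round(1))
E
python3 -c "
import chk;chk.go('h1')"
```

```text
13.0 [571.7 112.9 213.8] cam in tool [  68.3   -0.5 -195. ] [0.02 0.26 1.85 0.33 0.9  0.35] 40.5259614277415 29.963091015815735
target [603.6 169.6 215.6] shift units [ 2.51 -0.02  0.71] turn units [ 0.01  0.04 -0.06]
lid in tool [ 33.8  -0.8 -63.8] [ 0.015 -0.003 -1.   ] 0.7718185919234128 5687 x max [52.1 52.2] y [-20.9  19.2]
```

View pics/h1.png

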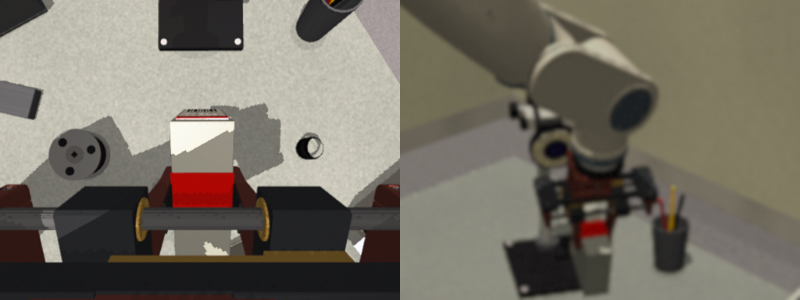

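The wrist half of the picture shows the box held square, with its label edge toward the lens. The stand's front edge is level and centred, with bolts at (164,42) and (238,42). The box sits at tool (52, −0.8, −12.8) as expected, so I make the final approach.

Request:
servo_tool([
  [[0.3, 0, 0.1, 0, 0.1, 0], [0.5, 0, 0.15, 0, 0.05, 0], [0.5, 0, 0.15, 0, 0, 0], [0.5, 0, 0.15, 0, 0, -0.05], [0.4, 0, 0.1, 0, 0, 0], [0.3, 0, 0.05, 0, 0, 0], [0, 0, 0, 0, 0, 0], [0, 0, 0, 0, 0, 0]],
])

```text
t: 13.77
eef_pos: [604.4, 170.9, 216.6]
orientation: [[0.468, 0.87, 0.155], [0.827, -0.493, 0.272], [0.313, 0.001, -0.95]]
ft_force: [-0.5, -0.9, -2.9]
grip_width: 40.8
finger_force: 30.0
```

Request:
servo_tool([
  [[0, 0, 0, 0, 0, 0], [0, 0, 0, 0, 0, 0], [0, 0, 0, 0, 0, 0], [0, 0, 0, 0, 0, 0], [0, 0, 0, 0, 0, 0], [0, 0, 0, 0, 0, 0], [0, 0, 0, 0, 0, 0], [0, 0, 0, 0, 0, 0]],
])

```text
t: 14.43
eef_pos: [604.5, 170.2, 216.8]
orientation: [[0.469, 0.87, 0.156], [0.826, -0.494, 0.272], [0.313, 0.001, -0.95]]
ft_force: [-0.1, 0.3, -2.2]
grip_width: 41.0
finger_force: 30.0
```

```bash
python3 - <<'E'
import chk;chk.go('h2')
from h import *
p,d=chk.optics.camera("top")
a=cv2.imread('pics/h2.png'); b=cv2.resize(p[90:240,80:280,::-1],(400,300))
cv2.imwrite('pics/h2b.png',np.vstack([a,np.hstack([b,cv2.resize(p[:,:,::-1],(400,300))])]))
E
```

```text
14.4333 [604.5 170.2 216.8] cam in tool [  68.3   -0.5 -195. ] [0.12 0.31 1.77 0.33 0.89 0.45] 40.99299232063795 29.962774515151978
target [603.6 169.6 215.6] shift units [-0.05 -0.02  0.03] turn units [ 0.01 -0.13  0.01]
lid in tool [ 33.9  -0.8 -63.8] [ 0.015 -0.003 -1.   ] 0.7794704978359224 5666 x max [52.  52.1] y [-20.9  19.2]
```

View pics/h2b.png

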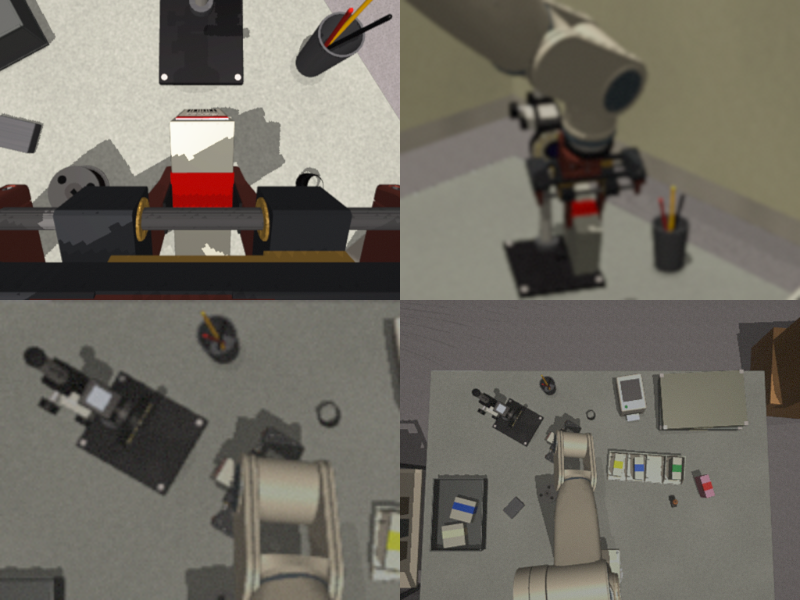

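The box is held square to the lens, centred on the stand's axis (plate 160–243 against box 170–235 in the wrist view). The other three boxes are still in their bays and the arm is at rest, so I hand in.

```bash
python3 -c "
from cell import manip
print(manip.job_done())"
```

```text
the job is handed in; nothing more can be done
None
```

The red-band box is out of the rack and held at rest in front of the registration camera: label upright, square to the tilted lens, centred and about 15 cm away by my measurements. The job was handed in at about 14.6 s; no verdict was returned.

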